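# Close and lock a semi-dry blotter

## Robot

A 6-joint arm with a two-finger parallel gripper is mounted at the origin on a cart in front of the work surface, level with it; the furniture and walls round the work are solid. World frame = base frame: x ahead of the robot, y to its left, z up, the work surface at z = 0. Lengths are in mm, angles in degrees, forces in N, time in s.
With the tool pointing down it reaches from about 300 to 850 mm from the base axis. Payload 4.2 kg.
Tool frame: the origin (TCP) lies midway between the tips of the shut fingers; the grasp point (between the pads) lies 19 mm behind it; z points along the fingers, y is the line along which they close (so a half turn about z gives the same grasp; the last joint's range is limited). The gripper opens to 91 mm and grips with 3 to 60 N. Pads are 32 mm wide; open, the fingers measure 118 mm over their backs; the gripper's body (76 mm by 178 mm) begins 60 mm behind the grasp point.
Start: joints at [-70.417, 18.312, 89.639, -0, 72.044, -1.146], TCP at [203.53, -537.791, 213.976] pointing down, gripper open.
Joint ranges: [-177.97, 177.97], [-48.28, 115.42], [12.27, 149.76], [-77.06, 257.06], [2.81, 150.46], [-146.56, 146.56]. Speed limits (degrees/s): [147.25, 147.25, 180, 180, 180, 180].

## Interface

Orientations are given as [roll, pitch, yaw] about the fixed x, y, z axes, in that order (R = Rz(yaw) Ry(pitch) Rx(roll)).
In Python, from workcell import env gives the robot as it stands.
- The arm moves only by the shell command python3 -m jog 'ROWS' [FORCE]. ROWS is a JSON object of lists of equal length, an entry for each row: "jaw": the finger opening in mm, from 0 to 91.2; "slide": the shift along the tool's x, y, z in units of 30 mm (1.0 is 30 mm), a list of three; "spin": the turn about the tool's z in units of 8 degrees (1.0 is 8 degrees). In form: {"jaw": [jaw, ...], "slide": [[dx, dy, dz], ...], "spin": [spin, ...]}. A call has 1 to 10 rows; each row shifts and turns the commanded pose from where the row before left it, along the tool's axes as they then stand; what a row does not reach is not made up. A row lasts 1/10 s, in which the tool goes at most 50 mm and 8.59 degrees, less where a joint would pass 70% of its speed; a pose out of reach is approached as far as the arm can. A call is refused whole if a number of a shift passes 1 or a number of a turn 1, either way. A call with a gripper value outside its range is refused whole. The fingers move at their own pace and stop on an object; FORCE is the grip in N (left out, the last holds). Time passes only in rows, so rows that do not move let the fingers close. It gives the time, the measured TCP pose, the force, the opening and the grip force at its end, in the units of the state.
- env.state(): the state, without advancing time (a new reading comes with each control period).
- env.grab_frame(name): name is "scene" or "top" or "wrist"; returns the picture (480x640x3 uint8, red, green, blue); there is no depth.
- env.camera_model(name): a dict with "fx", "fy", "cx", "cy" (pixels), "camera_from_world" (4x4, takes a point from world to camera coordinates). Camera axes: x right, y up, looking along -z (the intrinsics and any distortion apply to the point x, -y, -z); pixel columns grow to the right and rows downward; lengths in mm; the calibration is good to about 2 mm. A picture is of the moment at which its call begins: read the wrist's pose just before it. camera_model takes no time and is no camera call; for the wrist camera it gives the pose at the moment of the call.
- env.job_done(): hands the job in; it is judged then, once.
The state is a dict: "time_s": time; "qpos": joint angles; "qvel": joint speeds; "effort": joint torques, N m; "ee_pos": TCP position; "ee_rot": TCP orientation; "force": force on the tool from outside, world axes, zero at the start; "torque": the same for the moment, N m; "gripper_width": finger opening in mm; "gripper_force": force on a finger pad.
Only numpy, scipy, OpenCV 4.12 (cv2) and the standard library are available. Lean on these libraries where they do the work, as an engineer would, in place of code of your own. Each camera call takes 0.05 s, during which the arm holds its last target. There are 200 camera calls.

## Task

The semi-dry blotter has been cleaned and stands open: close and lock it by pushing with the fingertips. Turn its hinged electrode plate over the spine until it lies flat on the bed, keeping the fingers off the plate's steel inner face, then push the latch by its lug fully home so that its hooks hold the plate down. Be gentle, do not lift, tip or shift the blotter, and leave the things around it where they are.

Things in the scene. Friction and masses are not known exactly. Their poses are not given: they have to be found in the camera images.
- blotter: Semi-dry blotter: grey plastic housing on four rubber feet, 150 mm along its spine, 130 mm across, 2.4 kg, standing loose. Origin on the worktop under the centre of the bed. Its x runs along the spine, roughly away from the robot; y points from the bed across the spine to the side where the plate lies open, roughly to the robot's left; z up. Hinge axis: along x at y 0.056, z 0.0505.
- bed (a point): Centre of the steel bed on which the plate closes, 50 mm above the worktop, axes as the blotter. The housing's top runs from y -0.052 to 0.052; beyond it, on the side away from the spine (y -0.052 to -0.078), a ledge 46 mm above the worktop carries the latch.
- leaf (a joint): Hinge angle of the electrode plate: 0 = lying open, level, beyond the spine; pi/2 = upright; pi = closed, flat on the bed; it stops at 0 and pi. The hinge is stiff: the plate stays wherever it is left, and turning it takes about 0.14 N m besides its weight (0.15 kg in all). Starts at 0 to 0.12.
- plate_hinge (a point): Middle of the hinge axis; its frame turns with the plate: x along the spine, y towards the free edge, z out of the steel inner face (up while open). The white plate is 124 mm along x, from y 0.004 to 0.108; outer face (down while open) at z -0.0065, inner steel face at z 0. While open, about 43 mm of free space lie between its outer face and the worktop. The outer face is free to touch.
- plate_edge (a point): Middle of the plate's free edge, 108 mm from the hinge axis; axes as plate_hinge. Two tabs, 16 mm wide and 4 mm thick, stick out 8 mm beyond the edge, centred 32 mm to either side of this point; the 48 mm of edge between them are plain.
- electrode: Steel sheet, 116 x 96 mm, 1.5 mm thick, on the inner face of the plate, to be kept clean: no finger may touch it. Origin and axes as plate_hinge; it covers x -0.058 to 0.058, y 0.008 to 0.104, z -0.0015 to 0.
- latch (a joint): Travel of the slide latch towards the blotter's +x: 0 = open, 0.022 m = fully home at its stop, its two hooks over the two tabs of the closed plate. It slides with about 1.5 N and stays where it is left. The hooks clear the tabs of a flat plate by 2 mm; if the plate stands a few mm proud they strike the tabs, and if higher they pass under them and bar its way. Starts at 0 to 3 mm.
- latch_bar (a point): Middle of the top face of the white latch bar, 61.5 mm above the worktop, at blotter y -0.068. The bar is 104 mm along x and 10 mm wide; its hooks and the end blocks of its guide are no higher. Axes as the blotter.
- latch_lug (a point): Middle of the top of the thumb lug on the latch bar, 84 mm above the worktop, at blotter y -0.068 and x -0.011 + latch travel. The lug is 14 mm along x, 10 mm along y and rises 22 mm above the bar. Axes as the blotter.
- bottle: Bystander, behind the blotter to the right: white plastic reagent bottle with an orange screw cap, 68 mm across, 135 mm tall; origin at the centre of its underside. Leave it alone.
- timer: Bystander, in front, to the right: small white bench timer standing on its foot, 50x58x62 mm; origin at the centre of its underside. Leave it alone.
- tweezers: Bystander, behind the blotter: steel forceps lying flat, 125 mm long; origin at the centre of its underside. Leave it alone.
- pen: Bystander, to the left of the blotter: capped marker pen lying flat, 136 mm long; origin at the centre of its underside. Leave it alone.
- film: Bystander, to the right of the blotter: white roll of sealing film standing on end, 62 mm across, 50 mm tall; origin at the centre of its underside. Leave it alone.
- tape: Bystander, behind, to the left: yellow roll of tape lying flat, 80 mm across, 13 mm high; origin at the centre of its underside. Leave it alone.

How it is judged (in metres and radians):
On the way, in this order (a step that is already met when the one before it is completed fails the run):
1. the plate has been turned over and lies flat on the bed, the latch still open (value of joint leaf above 3.09 rad and value of joint latch below 0.008 m), for 0.2 s.
2. the latch has been pushed home over the plate's tabs (value of joint latch above 0.0185 m and value of joint leaf above 3.09 rad), for 0.2 s.
At the end, for the whole second after the job is handed in: The plate lies flat on the bed (within 0.05 rad), the latch is home (at least 18.5 of its 22 mm), everything is at rest, and the blotter stands within 20 mm of where it stood, level (all of step 2 and velocity of joint leaf below 0.05 rad/s and linear speed of blotter below 0.01 m/s and distance of blotter from where it was at the start of the episode below 0.02 m and angle between blotter's own z axis and vertical below 0.04 rad); the robot touches nothing.
It fails at once if the fingers touch the steel inner face of the plate (contact force between the fingers and electrode above 0.5 N).
It fails at once if the blotter is lifted, tipped or shoved by more than 20 mm (distance of blotter from where it was at the start of the episode above 0.02 m or height (world z) of blotter above 0.006 m or angle between blotter's own z axis and vertical above 0.06 rad).
It fails at once if the blotter is pushed with more than 45 N (contact force between the fingers and blotter above 45 N).
It fails at once if a bystander is lifted or moved by more than 25 mm (distance of any of bottle, timer, tweezers, pen, film, tape from where it was at the start of the episode above 0.025 m).
It also fails if it takes over 48 s, if anything falls off the work surface, if the arm or the gripper's body presses on something with over 40 N, if the wrist force passes 120 N, or if a joint passes its speed limit or range.

## Working session

There is one attempt and no reset: what is moved stays moved. The work goes in short steps, Python scripts to look and compute and a shell command to move; the robot and the scene stay as the last step left them, time stands still between calls to the robot, and variables do not carry over. Pictures are saved under pics/ and viewed, at most 11 in all, crops included, and the job is handed in when it is done.

```bash
mkdir -p pics; ls; python3 - <<'E'
from workcell import env
import cv2
print(env.state())
for n in("scene","top"):
    cv2.imwrite(f"pics/{n}0.png",env.grab_frame(n)[:,:,::-1]); m=env.camera_model(n); print(n,m)
E
```

```text
pics
{'time_s': 0.0, 'qpos': array([-7.04159708e+01,  1.83515104e+01,  8.97042473e+01, -4.39227049e-05,
        7.20429540e+01, -1.14565243e+00]), 'qvel': array([-0.02527934,  0.02250803, -0.0752979 , -0.00565787,  0.10232302,
        0.07220828]), 'effort': array([ 2.18844660e-03, -4.12457657e+01, -2.31970632e+01,  7.31473952e-02,
        4.57364798e-02, -1.43874754e-04]), 'ee_pos': array([ 203.36769448, -537.31871954,  213.13620635]), 'ee_rot': array([-1.79901307e+02, -1.93189814e-03,  2.07296936e+01]), 'force': array([ 0.38650414, -0.02017639, -0.6989789 ]), 'torque': array([-0.04474711,  0.01276113,  0.00501143]), 'gripper_force': 0.0, 'gripper_width': 91.12727389722062}
scene {'fx': 434.4062699092401, 'fy': 434.4062699092401, 'cx': 310.61122699118454, 'cy': 230.0734123015567, 'camera_from_world': array([[-6.95145623e-01, -7.18759841e-01,  1.25241063e-02,
         4.45106633e+02],
       [ 4.76070146e-01, -4.47235537e-01,  7.57190591e-01,
        -2.79430487e+02],
       [-5.38636963e-01,  5.32320078e-01,  6.53073929e-01,
        -6.71311549e+02],
       [ 0.00000000e+00,  0.00000000e+00,  0.00000000e+00,
         1.00000000e+00]])}
top {'fx': 605.089599155303, 'fy': 605.089599155303, 'cx': 311.36390650433077, 'cy': 237.74435243733956, 'camera_from_world': array([[-2.52174853e-02, -9.99681608e-01, -8.72830736e-04,
         1.29627042e+02],
       [ 9.94027754e-01, -2.51675757e-02,  1.06185770e-01,
        -5.41802388e+02],
       [-1.06173928e-01,  1.81012012e-03,  9.94345926e-01,
        -1.22998299e+03],
       [ 0.00000000e+00,  0.00000000e+00,  0.00000000e+00,
         1.00000000e+00]])}
```

View pics/top0.png

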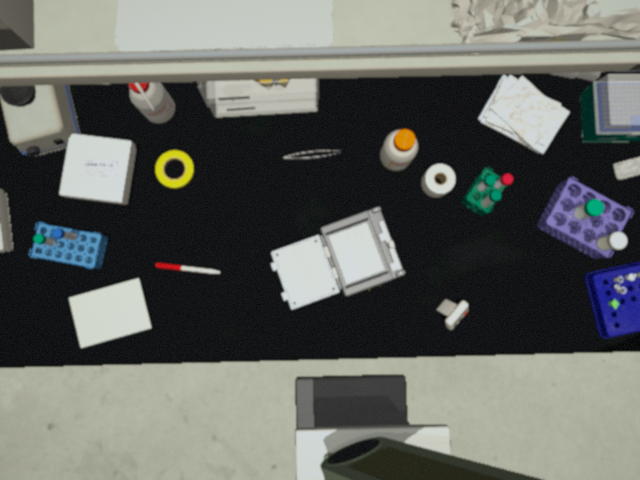

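View pics/scene0.png

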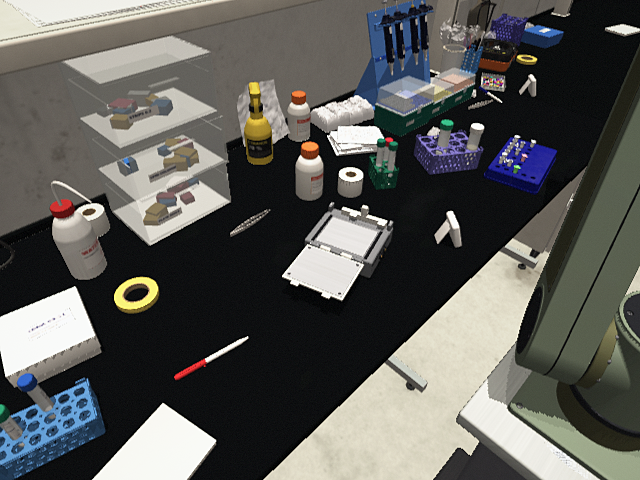

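The top view shows the blotter's bed at about (362,252) and the open plate at (307,272). The timer is at (453,313), the film at (438,180), the bottle at (400,150) and the pen at (188,268). I'll enlarge it to read the corners.

```bash
python3 - <<'E'
import cv2, numpy as np
a=cv2.imread("pics/top0.png")[200:315,262:412]; b=cv2.imread("pics/scene0.png")[195:305,275:400]
a=cv2.resize(a,(750,575),interpolation=cv2.INTER_CUBIC); cv2.imwrite("pics/topc.png",a)
cv2.imwrite("pics/scc.png",cv2.resize(b,None,fx=5,fy=5,interpolation=cv2.INTER_CUBIC))
E
```

```text
(no output)
```

View pics/topc.png

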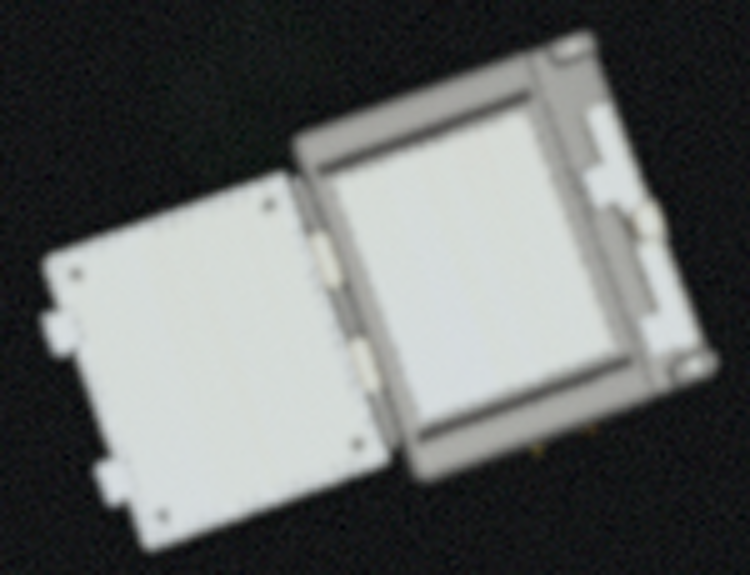

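View pics/scc.png

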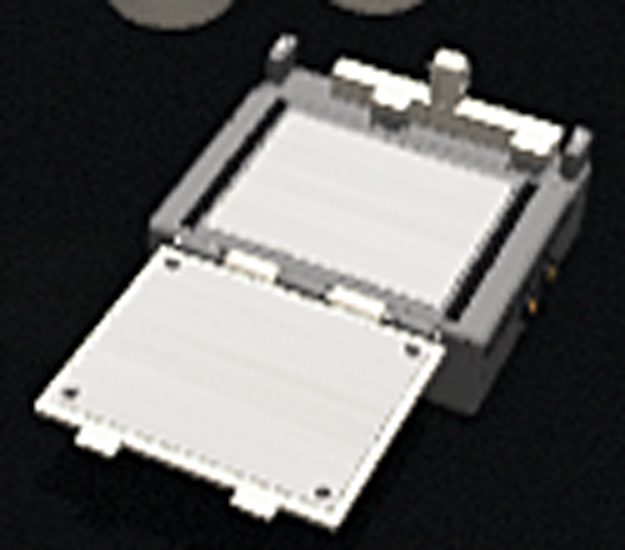

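Corners of the plate, housing and lug are clear in both crops. For example, in the top crop the plate's free edge runs from (45,255) to (148,552) and the lug is at (649,218). In the scene crop the lug is at (450,60). Next I fit the pose.

```bash
cat > h.py <<'E'
import numpy as np, cv2
from workcell import env
from scipy.optimize import least_squares
def proj(n,P,m=None):
    m=m or env.camera_model(n); T=m["camera_from_world"]; c=P@T[:3,:3].T+T[:3,3]
    return np.c_[m["fx"]*c[:,0]/-c[:,2]+m["cx"], m["fy"]*-c[:,1]/-c[:,2]+m["cy"]]
def plate(p,th):
    p=np.atleast_2d(p).astype(float);c,s=np.cos(th),np.sin(th)
    return np.c_[p[:,0],56+c*p[:,1]-s*p[:,2],50.5+s*p[:,1]+c*p[:,2]]
def world(b,x,y,a):
    c,s=np.cos(a),np.sin(a); b=np.atleast_2d(b)
    return np.c_[x+c*b[:,0]-s*b[:,1],y+s*b[:,0]+c*b[:,1],b[:,2]]
E
python3 - <<'E'
from h import *
mt,ms=env.camera_model("top"),env.camera_model("scene")
pl=[[62,108,0],[-62,108,0],[-62,4,0],[62,4,0]]; ho=[[75,52,50],[-75,52,50]]
t=np.array([[45,255],[148,552],[388,462],[287,172],[298,138],[415,480],[649,218]])/5+[261.6,199.6]
s=np.array([[35,407],[335,528],[445,343],[160,248],[150,228],[470,342],[450,60]])/5+[274.6,194.6]
def r(v):
    P=world(np.r_[plate(pl,v[3]),ho,[[-11+v[4],-68,84]]],*v[:3])
    return np.r_[(proj("top",P,mt)-t),(proj("scene",P,ms)-s)].ravel()
best=min((least_squares(r,[480,50,a,.05,1],x_scale=[10,10,.1,.1,1],loss="soft_l1") for a in(0,.3,-.3)),key=lambda o:o.cost)
print(best.x,np.degrees(best.x[2]));print(best.fun.reshape(-1,2).round(1))
c=proj("top",np.array([[0.,0,0]]),mt)
def back(u,v,z):
    T=mt["camera_from_world"];d=T[:3,:3].T@[(u-mt["cx"])/mt["fx"],-(v-mt["cy"])/mt["fy"],-1];o=-T[:3,:3].T@T[:3,3];return (o+d*(z-o[2])/d[2]).round()
for n,u,v,z in[("bottle cap",404,139,130),("film",438,178,50),("timer",453,313,40),("pen",188,268,10),("tweez",312,154,5),("tape",174,169,10)]:print(n,back(u,v,z))
E
```

```text
[ 5.08448959e+02  2.42276777e+01  3.19006378e-01 -7.90185019e-03
  3.52753946e+00] 18.277719077157315
[[ 0.2  1.2]
 [-0.1 -0.6]
 [ 0.3 -0. ]
 [-0.2  0.7]
 [-0.9  0.3]
 [ 0.8  1.1]
 [ 0.   0.7]
 [-1.1 -0.2]
 [-0.7  0.1]
 [-0.1 -0.1]
 [ 0.1 -1.7]
 [-1.6 -1.9]
 [ 2.7  0. ]
 [-0.4 -1.1]]
bottle cap [723. -69. 130.]
film [ 660. -149.   50.]
timer [ 382. -168.   40.]
pen [490. 377.  10.]
tweez [729. 110.   5.]
tape [702. 406.  10.]
```

Fit: blotter at (508, 24), yaw 18.3°, plate about level. 

Plan, with the tool kept vertical and its y along the spine:
1. Grip the near tab by its sides and lift the plate.
2. Push the outer face over until the plate lies flat.
3. Push the lug home.

First I move over, turning as it goes.

```bash
python3 -m jog '{"jaw":[40,40,40,40,40,40,40,40,40,40],"slide":[[0.58,-0.75,0],[0.68,-0.67,0],[0.76,-0.56,0],[0.83,-0.45,0],[0.89,-0.33,0],[0.93,-0.21,0],[0.95,-0.08,0],[0.95,0.06,0],[0.93,0.19,0],[0.9,0.32,0]],"spin":[-1,-1,-1,-1,-1,-1,-1,-1,-1,-1]}' 10
cat > tgt.py <<'E'
import sys
from h import *
# blotter-frame readout and offset of TCP; args: target x y z (blotter), mm
B=(508.4,24.2,0.319)
s=env.state(); p=s["ee_pos"]; c,n=np.cos(B[2]),np.sin(B[2]); d=p[:2]-B[:2]
b=np.array([c*d[0]+n*d[1],-n*d[0]+c*d[1],p[2]])
print("t",round(s["time_s"],2),"b",b.round(1),"rot",s["ee_rot"].round(1),"F",s["force"].round(1),"w",round(s["gripper_width"],1))
if len(sys.argv)>3:
    t=np.array(list(map(float,sys.argv[1:4]))); e=t-b
    print("slide units left (tool x,y,z at yaw 108.3):",(np.array([e[1],e[0],-e[2]])/30).round(2),"yaw err",round(108.3-s["ee_rot"][2],1))
E
python3 tgt.py -32 185 120
```

```text
time_s: 1.1
ee_pos: [285.8, -263.5, 213.7]
ee_rot: [-180.0, -0.0, 101.0]
force: [0.5, -0.9, 0.4]
gripper_width: 40.3
gripper_force: 0.0
t 1.1 b [-301.6 -203.4  213.7] rot [-180.   -0.  101.] F [ 0.5 -0.9  0.4] w 40.3
slide units left (tool x,y,z at yaw 108.3): [12.95  8.99  3.12] yaw err 7.3
```

```bash
python3 -m jog '{"jaw":[40,40,40,40,40,40,40,40,40,40],"slide":[[0.9,0.5,0],[0.9,0.6,0],[0.9,0.6,0],[0.9,0.6,0],[0.9,0.6,0],[0.9,0.6,0],[0.9,0.6,0],[0.9,0.6,0],[0.9,0.6,0],[0.9,0.6,0]],"spin":[-0.9,0,0,0,0,0,0,0,0,0]}' 10 >/dev/null; python3 tgt.py -32 185 120
```

```text
t 2.1 b [-119.8   63.5  213.8] rot [-180.     0.   107.9] F [ 0.5 -0.4  0.2] w 39.7
slide units left (tool x,y,z at yaw 108.3): [4.05 2.93 3.13] yaw err 0.4
```

```bash
python3 -m jog '{"jaw":[40,40,40,40,40,40,40],"slide":[[0.8,0.55,0],[0.8,0.55,0],[0.8,0.55,0.5],[0.8,0.55,0.9],[0.6,0.5,0.9],[0,0,0.5],[0,0,0]],"spin":[-0.05,0,0,0,0,0,0]}' 10 >/dev/null; python3 tgt.py -32 185 43;python3 - <<'E'
from h import *
cv2.imwrite("pics/top1.png",cv2.resize(env.grab_frame("top")[195:315,252:412,::-1],None,fx=5,fy=5,interpolation=cv2.INTER_CUBIC))
cv2.imwrite("pics/wr1.png",env.grab_frame("wrist")[:,:,::-1])
m=env.camera_model("wrist")
print(proj("wrist",world(plate([[-32,116,-2],[-24,116,-2],[-40,116,-2],[-62,108,0],[62,108,0]],0.0),508.4,24.2,.319),m).round(), m["fx"])
E
```

```text
t 2.8 b [-40.9 176.5 127.5] rot [-179.6    0.   108.4] F [-0.1 -0.1 -0.5] w 39.9
slide units left (tool x,y,z at yaw 108.3): [0.28 0.3  2.82] yaw err -0.1
[[330. 255.]
 [341. 255.]
 [320. 255.]
 [290. 266.]
 [457. 266.]] 356.60978439766143
```

View pics/wr1.png

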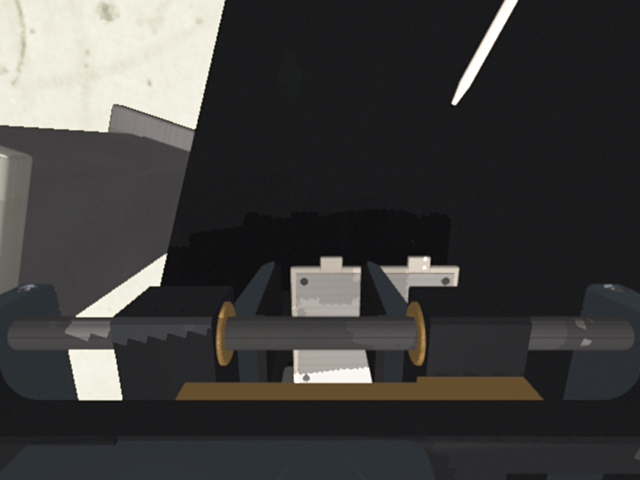

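The wrist view shows the near tab at (331,257) and the far plate corner at (459,266). Predictions were (330,255) and (457,266), so the fit is good to 1–2 mm. Next I descend outside the tab.

```bash
python3 -m jog '{"jaw":[40,40,40,40,40,40,40],"slide":[[0.6,0.3,0],[0,0,0.5],[0,0,0.7],[0,0,0.7],[0,0,0.6],[0,0,0.3],[0,0,0]],"spin":[0,0,0,0,0,0,0]}' 10 >/dev/null; python3 tgt.py -31.5 182 41
```

```text
t 3.6 b [-30.2 193.7  45.9] rot [-180.     0.   108.3] F [-0.7 -1.  -0.4] w 40.2
slide units left (tool x,y,z at yaw 108.3): [-0.39 -0.04  0.16] yaw err 0.0
```

```bash
python3 -m jog '{"jaw":[40,40,40,40,14,14,14,14,14,14],"slide":[[-0.15,-0.04,0.1],[-0.15,0,0],[-0.09,0,0],[0,0,0],[0,0,0],[0,0,0],[0,0,0],[0,0,0],[0,0,0],[0,0,0]],"spin":[0,0,0,0,0,0,0,0,0,0]}' 10; python3 tgt.py -31.5 182 41
```

```text
time_s: 4.6
ee_pos: [420.4, 187.3, 42.6]
ee_rot: [-179.9, 0.0, 108.3]
force: [-4.4, -0.2, 0.2]
gripper_width: 14.6
gripper_force: 10.0
t 4.6 b [-32.4 182.5  42.6] rot [-179.9    0.   108.3] F [-4.4 -0.2  0.2] w 14.6
slide units left (tool x,y,z at yaw 108.3): [-0.02  0.03  0.05] yaw err -0.0
```

```bash
python3 -m jog '{"jaw":[8,8,8,8,8,8],"slide":[[-0.01,0,-0.26],[-0.03,0,-0.26],[-0.05,0,-0.26],[-0.06,0,-0.25],[-0.08,0,-0.25],[0,0,0]],"spin":[0,0,0,0,0,0]}' 12; python3 tgt.py; python3 - <<'E'
from h import *
cv2.imwrite("pics/sc2.png",cv2.resize(env.grab_frame("scene")[165:305,265:425,::-1],None,fx=4,fy=4,interpolation=cv2.INTER_CUBIC))
E
```

```text
time_s: 5.2
ee_pos: [423.3, 180.6, 82.5]
ee_rot: [-180.0, 0.0, 108.3]
force: [-4.8, -0.8, 0.6]
gripper_width: 15.0
gripper_force: 13.9
t 5.2 b [-31.7 175.2  82.5] rot [-180.     0.   108.3] F [-4.8 -0.8  0.6] w 15.0
```

View pics/sc2.png

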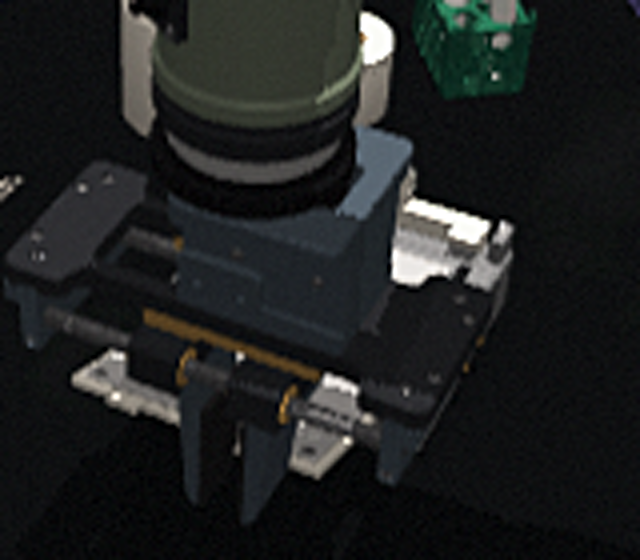

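The scene view shows the plate raised: its free-edge corners, at (75,378) and (315,475) in the crop, are about 17 px higher, which is roughly 20°. I keep lifting.

```bash
python3 -m jog '{"jaw":[8,8,8,8,8,8,8,8],"slide":[[-0.1,0,-0.24],[-0.12,0,-0.24],[-0.13,0,-0.23],[-0.15,0,-0.22],[-0.16,0,-0.21],[-0.18,0,-0.2],[-0.19,0,-0.18],[0,0,0]],"spin":[0,0,0,0,0,0,0,0]}' 12; python3 tgt.py
```

```text
time_s: 6.05
ee_pos: [433.5, 151.0, 128.4]
ee_rot: [180.0, 0.0, 108.3]
force: [-5.5, -0.4, 1.7]
gripper_width: 14.3
gripper_force: 14.0
t 6.05 b [-31.4 143.9 128.4] rot [180.    0.  108.3] F [-5.5 -0.4  1.7] w 14.3
```

```bash
python3 -m jog '{"jaw":[40,40,40,40,40,0,0,0,0,0],"slide":[[0,0,0],[0,0,0],[0,0,0],[0.5,0,0],[0.6,0,0],[0.5,0.3,0.3],[0,0.4,0.4],[0,0.35,0.1],[0,0,0],[0,0,0]],"spin":[0,0,0,0,0,0,0,0,0,0]}' 12; python3 tgt.py 0 150 105; python3 - <<'E'
from h import *
cv2.imwrite("pics/sc3.png",cv2.resize(env.grab_frame("scene")[165:305,265:425,::-1],None,fx=4,fy=4,interpolation=cv2.INTER_CUBIC))
for th in(40,45,48,52):
  P=world(plate([[62,108,0],[-62,108,0]],np.radians(th)),508.4,24.2,.319); print(th,((proj("scene",P)-[265,165])*4).round())
E
```

```text
time_s: 7.05
ee_pos: [448.8, 206.9, 103.2]
ee_rot: [180.0, 0.0, 108.3]
force: [-0.2, -0.6, 0.3]
gripper_width: 2.8
gripper_force: 0.0
t 7.05 b [  0.7 192.2 103.2] rot [180.    0.  108.3] F [-0.2 -0.6  0.3] w 2.8
slide units left (tool x,y,z at yaw 108.3): [-1.41 -0.02 -0.06] yaw err -0.0
40 [[ 86. 300.]
 [338. 393.]]
45 [[ 92. 280.]
 [345. 372.]]
48 [[ 97. 268.]
 [350. 359.]]
52 [[103. 253.]
 [356. 343.]]
```

View pics/sc3.png

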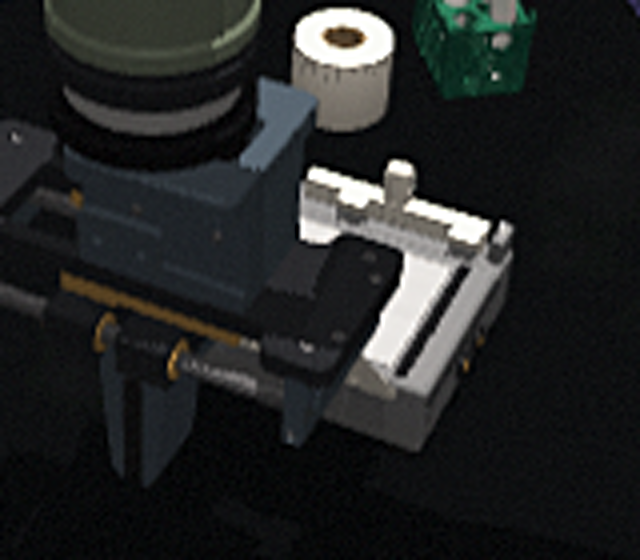

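The plate is mostly hidden by the gripper. The visible sliver near (375,375) agrees with about 48°. I approach the free edge with closed fingers.

```bash
python3 -m jog '{"jaw":[0,0,0,0,0,0],"slide":[[-0.4,0,0],[-0.4,0,0],[-0.3,0,0],[-0.25,0,0],[-0.15,0,0],[0,0,0]],"spin":[0,0,0,0,0,0]}' 12; python3 tgt.py 0 150 105
```

```text
time_s: 7.7
ee_pos: [462.6, 163.8, 102.9]
ee_rot: [180.0, 0.0, 108.3]
force: [-1.0, -0.3, -0.2]
gripper_width: 0.4
gripper_force: 0.0
t 7.7 b [  0.3 146.9 102.9] rot [180.    0.  108.3] F [-1.  -0.3 -0.2] w 0.4
slide units left (tool x,y,z at yaw 108.3): [ 0.1  -0.01 -0.07] yaw err 0.0
```

```bash
python3 -m jog '{"jaw":[0,0,0,0,0],"slide":[[-0.2,0,0],[-0.2,0,0],[-0.25,0,-0.15],[-0.26,0,-0.17],[-0.27,0,-0.15]],"spin":[0,0,0,0,0]}' 12; python3 tgt.py;  python3 - <<'E'
from h import *
cv2.imwrite("pics/sc4.png",cv2.resize(env.grab_frame("scene")[165:305,265:425,::-1],None,fx=4,fy=4,interpolation=cv2.INTER_CUBIC))
E
```

```text
time_s: 8.2
ee_pos: [473.6, 130.3, 117.3]
ee_rot: [-180.0, 0.0, 108.4]
force: [-0.6, 1.6, -0.9]
gripper_width: 0.6
gripper_force: 0.7
t 8.2 b [  0.3 111.7 117.3] rot [-180.     0.   108.4] F [-0.6  1.6 -0.9] w 0.6
```

View pics/sc4.png

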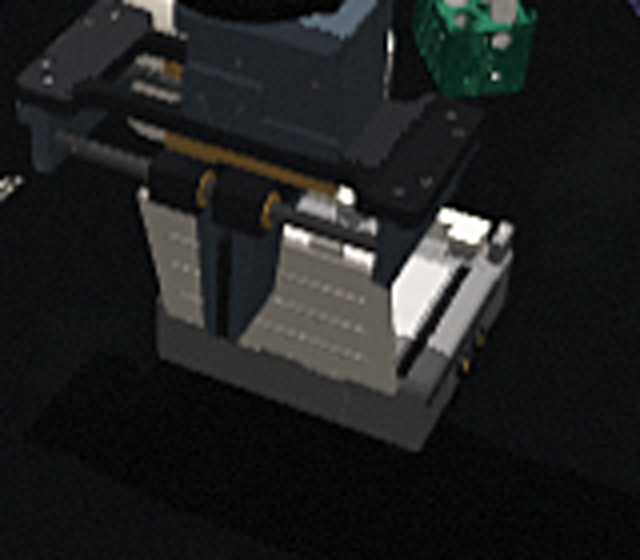

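The plate's outer face is now pushed to about 72° (far top corner at (145,195)), with the fingers between the tabs. I keep pushing over the top.

```bash
python3 -m jog '{"jaw":[0,0,0,0,0,0,0],"slide":[[-0.24,0,-0.18],[-0.27,0,-0.15],[-0.28,0,-0.1],[-0.29,0,-0.06],[-0.3,0,-0.04],[-0.3,0,0],[-0.3,0,0]],"spin":[0,0,0,0,0,0,0]}' 12; python3 tgt.py
```

```text
time_s: 8.95
ee_pos: [492.4, 73.8, 132.8]
ee_rot: [-180.0, -0.0, 108.3]
force: [-0.2, 1.6, -0.4]
gripper_width: 0.6
gripper_force: 0.8
t 8.95 b [  0.3  52.1 132.8] rot [-180.    -0.   108.3] F [-0.2  1.6 -0.4] w 0.6
```

```bash
python3 -m jog '{"jaw":[0,0,0,0,0,0,0,0,0],"slide":[[-0.28,0,0.09],[-0.27,0,0.12],[-0.26,0,0.14],[-0.24,0,0.17],[-0.22,0,0.19],[-0.2,0,0.22],[-0.18,0,0.24],[-0.15,0,0.25],[0,0,0]],"spin":[0,0,0,0,0,0,0,0,0]}' 12; python3 tgt.py -12 -12 57
```

```text
time_s: 9.85
ee_pos: [508.6, 22.7, 89.0]
ee_rot: [-179.9, -0.0, 108.3]
force: [-0.1, 0.8, -0.3]
gripper_width: 0.5
gripper_force: 0.0
t 9.85 b [-0.2 -1.5 89. ] rot [-179.9   -0.   108.3] F [-0.1  0.8 -0.3] w 0.5
slide units left (tool x,y,z at yaw 108.3): [-0.35 -0.39  1.07] yaw err 0.0
```

```bash
python3 -m jog '{"jaw":[0,0,0,0,0,0,0],"slide":[[-0.13,0,0.26],[-0.1,0,0.28],[-0.07,0,0.25],[-0.03,0,0.15],[0,0,0.1],[0,0,0.05],[0,0,0]],"spin":[0,0,0,0,0,0,0]}' 12; python3 tgt.py -12 -12 57
```

```text
time_s: 10.55
ee_pos: [512.2, 13.8, 57.5]
ee_rot: [-180.0, 0.0, 108.3]
force: [1.2, -0.6, -0.0]
gripper_width: 0.3
gripper_force: 0.0
t 10.55 b [  0.4 -11.1  57.5] rot [-180.     0.   108.3] F [ 1.2 -0.6 -0. ] w 0.3
slide units left (tool x,y,z at yaw 108.3): [-0.03 -0.41  0.02] yaw err -0.0
```

Now press down gently until there is a clear contact force.

```bash
python3 -m jog '{"jaw":[0,0,0,0],"slide":[[0,0,0.05],[0,0,0.05],[0,0,0],[0,0,0]],"spin":[0,0,0,0]}' 12; python3 tgt.py
```

```text
time_s: 10.95
ee_pos: [512.5, 13.9, 57.0]
ee_rot: [179.9, 0.0, 108.3]
force: [-4.4, -0.1, 15.6]
gripper_width: 0.6
gripper_force: 8.2
t 10.95 b [  0.6 -11.1  57. ] rot [179.9   0.  108.3] F [-4.4 -0.1 15.6] w 0.6
```

15.6 N at z = 57.0, exactly the flat height. I lift off, go to the near side of the lug and look.

```bash
python3 -m jog '{"jaw":[0,0,0,0,0,0,0,0],"slide":[[0,0,-0.5],[0,-0.4,-0.6],[-0.4,-0.6,-0.6],[-0.6,-0.6,0],[-0.6,-0.1,0],[-0.3,0,0],[0,0,0],[0,0,0]],"spin":[0,0,0,0,0,0,0,0]}' 12; python3 tgt.py -50 -68 68; python3 - <<'E'
from h import *
cv2.imwrite("pics/sc5.png",cv2.resize(env.grab_frame("scene")[165:305,265:425,::-1],None,fx=4,fy=4,interpolation=cv2.INTER_CUBIC))
for l in (0,3): print(((proj("scene",world([[-11+l,-68,84],[-18+l,-68,84]],508.4,24.2,.319))-[265,165])*4).round())
E
```

```text
time_s: 11.75
ee_pos: [481.9, -55.9, 105.5]
ee_rot: [-180.0, -0.0, 108.3]
force: [0.8, 0.9, 0.1]
gripper_width: 0.3
gripper_force: 0.0
t 11.75 b [-50.3 -67.8 105.5] rot [-180.    -0.   108.3] F [0.8 0.9 0.1] w 0.3
slide units left (tool x,y,z at yaw 108.3): [-0.01  0.01  1.25] yaw err -0.0
[[403. 164.]
 [415. 168.]]
[[398. 162.]
 [410. 166.]]
```

View pics/sc5.png

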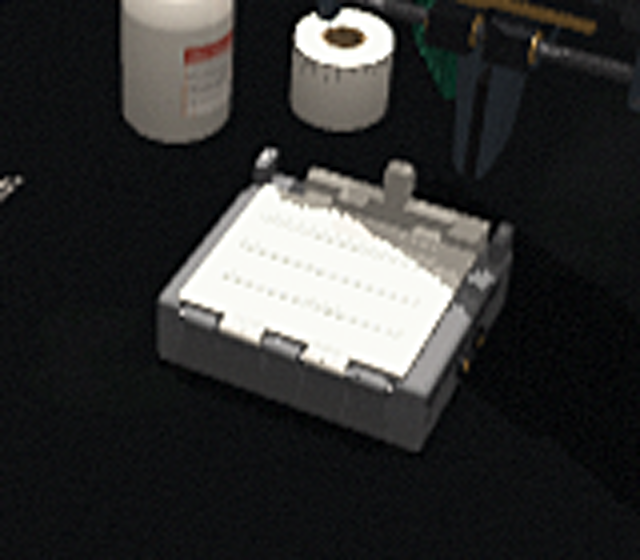

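The plate lies flat and the lug at (400,165) is still in its open position. The blotter hasn't moved. I descend and push the lug.

```bash
python3 -m jog '{"jaw":[0,0,0,0,0,0,0,0,0],"slide":[[0,0,0.6],[0,0,0.6],[0,0,0],[0,0.25,0],[0,0.2,0],[0,0.15,0],[0,0.15,0],[0,0.15,0],[0,0,0]],"spin":[0,0,0,0,0,0,0,0,0]}' 12; python3 tgt.py -9.5 -68 69
```

```text
time_s: 12.7
ee_pos: [508.0, -47.7, 69.8]
ee_rot: [180.0, 0.0, 108.3]
force: [-0.5, 0.6, 0.4]
gripper_width: 0.6
gripper_force: 0.0
t 12.7 b [-22.9 -68.2  69.8] rot [180.    0.  108.3] F [-0.5  0.6  0.4] w 0.6
slide units left (tool x,y,z at yaw 108.3): [0.01 0.45 0.03] yaw err -0.0
```

```bash
python3 -m jog '{"jaw":[0,0,0,0,0,0],"slide":[[0,0.12,0],[0,0.12,0],[0,0.12,0],[0,0.09,0],[0,0,0],[0,0,0]],"spin":[0,0,0,0,0,0]}' 12; python3 tgt.py -9.5 -68 69
```

```text
time_s: 13.3
ee_pos: [520.7, -43.5, 69.6]
ee_rot: [180.0, 0.0, 108.3]
force: [-0.2, 1.2, 0.7]
gripper_width: 0.5
gripper_force: 0.0
t 13.3 b [ -9.5 -68.2  69.6] rot [180.    0.  108.3] F [-0.2  1.2  0.7] w 0.5
slide units left (tool x,y,z at yaw 108.3): [0.01 0.   0.02] yaw err -0.0
```

```bash
python3 -m jog '{"jaw":[0,0,0,0,0],"slide":[[0,0.1,0],[0,0.07,0],[0,0.05,0],[0,0,0],[0,0,0]],"spin":[0,0,0,0,0]}' 12; python3 tgt.py;  python3 - <<'E'
from h import *
cv2.imwrite("pics/sc6.png",cv2.resize(env.grab_frame("scene")[165:305,265:425,::-1],None,fx=4,fy=4,interpolation=cv2.INTER_CUBIC))
for l in (3,12,22): print(((proj("scene",world([[-11+l,-68,84],[-18+l,-68,84]],508.4,24.2,.319))-[265,165])*4).round())
E
```

```text
time_s: 13.8
ee_pos: [525.2, -42.0, 69.5]
ee_rot: [-179.8, -0.0, 108.4]
force: [-4.0, -3.0, 3.4]
gripper_width: 0.7
gripper_force: 2.7
t 13.8 b [ -4.8 -68.1  69.5] rot [-179.8   -0.   108.4] F [-4.  -3.   3.4] w 0.7
[[398. 162.]
 [410. 166.]]
[[382. 157.]
 [394. 161.]]
[[365. 152.]
 [377. 156.]]
```

View pics/sc6.png

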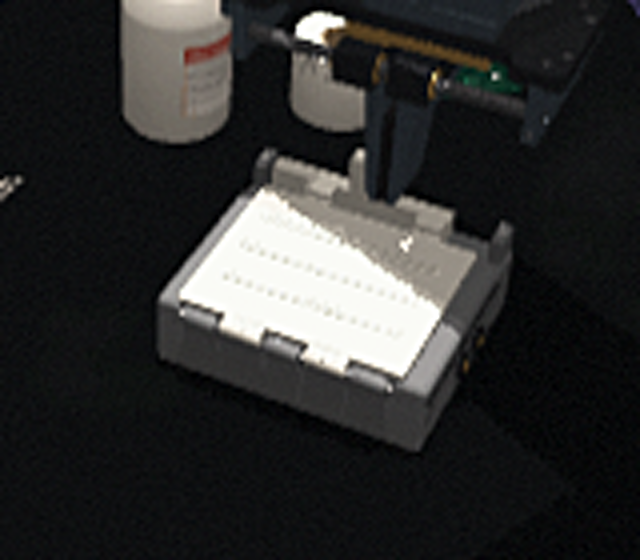

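The bar is against the far end block (265,160) and the lug centre, about (362,153), matches full travel (365,152). The force has also risen. One small extra nudge confirms the stop, then I retreat.

```bash
python3 -m jog '{"jaw":[0,0,0],"slide":[[0,0.06,0],[0,0,0],[0,0,0]],"spin":[0,0,0]}' 12; python3 tgt.py
```

```text
time_s: 14.15
ee_pos: [525.3, -41.9, 69.5]
ee_rot: [-179.6, -0.0, 108.4]
force: [-8.1, -4.9, 6.5]
gripper_width: 0.6
gripper_force: 4.7
t 14.15 b [ -4.7 -68.   69.5] rot [-179.6   -0.   108.4] F [-8.1 -4.9  6.5] w 0.6
```

It's at the stop: the force rose to about 10 N with no further movement.

```bash
python3 -m jog '{"jaw":[0,0,0,0,0,0,0,0],"slide":[[0,-0.3,0],[0,-0.4,0],[0,0,-0.6],[0,0,-0.9],[0,0,-0.9],[0,0,-0.6],[0,0,0],[0,0,0]],"spin":[0,0,0,0,0,0,0,0]}' 12 ; python3 - <<'E'
from h import *
cv2.imwrite("pics/sc7.png",cv2.resize(env.grab_frame("scene")[165:305,265:425,::-1],None,fx=4,fy=4,interpolation=cv2.INTER_CUBIC))
E
```

```text
time_s: 14.95
ee_pos: [507.9, -47.5, 159.3]
ee_rot: [180.0, 0.0, 108.3]
force: [-0.3, 0.4, -0.4]
gripper_width: 0.3
gripper_force: 0.0
```

View pics/sc7.png

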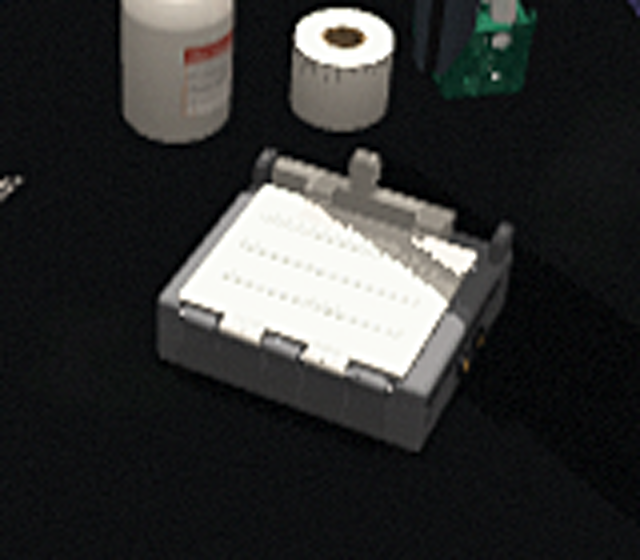

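The plate is flat, the lug is at (366,155) in the home position, nothing else has moved, and the arm is clear.

```bash
python3 -c "
from workcell import env
print(env.job_done())"
```

```text
the job is handed in; nothing more can be done
None
```

The blotter is closed and locked, and I handed the job in at about 15 s. The plate lies flat, the latch is at its stop, and the blotter and bystanders show no movement in the camera views. The first lift to about 48° was by gripping a tab from its sides, because the vertical fingers could not get under the plate. The judge's verdict was not shown.

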